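# Close the draught shield and tare the balance

### The job

The empty weighing dish is on the balance: push the draught shield's sliding cover gently fully shut with the fingertips, only then press the wide tare key in the middle of the key row lightly all the way down, let it come back up and withdraw. Press none of the small round keys, and leave the dish and everything else on the bench where it stands; nothing is to be gripped or lifted.

Things in the scene. Friction and masses are not known exactly. Their poses are not given: they have to be found in the camera images.
- balance: White and grey precision balance, 340 x 210 mm, fixed. Origin: centre of its footprint at bench level; x points from its front panel to its rear, y to its left. Panel (x -168 to -62 mm) slopes from 46 up to 61 mm high. Then the glass draught-shield chamber (x -62 to +103 mm, 170 wide, 155 high) around the pan, then the rear housing (149 high). The sliding cover on top is 156.5 mm high.
- cover (a joint): Opening of the sliding draught-shield cover in m: 0 fully shut (against its front stop), up to 0.115 open; it grows as the cover slides back along the balance's +x. It moves against about 1.2 N of friction and stays where it is left.
- cover_grip (a point): Middle of the top edge of the cover's upright finger bar, 172.5 mm above the bench: 70 mm along the balance's y, 9 mm thick along x, standing 16 mm above the cover's flat plate, which reaches 145 mm behind the bar and 14 mm in front of it. It moves with the cover; when shut it is at x -45.5 mm in the balance frame.
- tare (a joint): Travel of the tare key in m: 0 up, 0.006 fully down; springs back. It starts to move at about 1 N and is fully down, on a hard stop, at about 4.5 N.
- tare_top (a point): Centre of the top face of the tare key, the one wide bar key (56 mm along y, 18 mm along x) in the middle of the row of five; 10 mm above the panel, 60 mm above the bench, tilted 8 degrees to the front (pressed nearly straight down); at x -141 mm, y 0 in the balance frame, 80 mm in front of the glass.
- dish: Small empty round weighing dish, aluminium, 64 mm wide and 14 mm high, standing loose on the balance's pan inside the draught shield (pan surface 76 mm above the bench). Origin: centre of its underside. To be left alone.
- jar: Brown glass jar with white cap, 60 mm wide, 85 mm high. Bystander. Origin: centre of underside.
- dropper: Small dropper bottle with red cap, 32 mm wide, 62 mm high. Bystander. Origin: centre of underside.
- spatula: Thin steel weighing spatula, 189 mm long along its x, 7 mm thick, lying on the bench on the balance's right. Bystander. Origin: its middle, underside.
- coverslips: Box of cover slips with blue lid, 62 x 58 x 24 mm. Bystander. Origin: centre of underside.
- petri: Closed glass petri dish, 92 mm wide, 15 mm high. Bystander. Origin: centre of underside.
- beaker: Glass beaker, 68 mm wide, 90 mm high. Bystander. Origin: centre of underside.
- slidebox: White slide box with grey lid, 92 x 38 x 34 mm. Bystander. Origin: centre of underside.
- key_left_outer (a joint): Travel in m (0 up, 0.006 down) of a small round key, 14 mm wide, same height and spring as the tare key, in the same row, 85 mm to the left of the tare key's centre. Must not be pressed.
- key_left_inner (a joint): Travel in m (0 up, 0.006 down) of a small round key, 14 mm wide, same height and spring as the tare key, in the same row, 54 mm to the left. Must not be pressed.
- key_right_inner (a joint): Travel in m (0 up, 0.006 down) of a small round key, 14 mm wide, same height and spring as the tare key, in the same row, 54 mm to the right. Must not be pressed.
- key_right_outer (a joint): Travel in m (0 up, 0.006 down) of a small round key, 14 mm wide, same height and spring as the tare key, in the same row, 85 mm to the right. Must not be pressed.

How it is judged:
By the outcome, as a careful person would: the job done as asked, in the order asked, and still so for the second after the job is handed in, with the robot touching nothing.
It also fails if it takes over 42 s, if anything falls off the work surface, if the arm or the gripper's body presses on something with over 40 N, if the wrist force passes 120 N, or if a joint passes its speed limit or range.

### The arm

A 6-joint arm with a two-finger parallel gripper is mounted at the origin on the work surface. World frame = base frame: x ahead of the robot, y to its left, z up, the work surface at z = 0. Lengths are in m, angles in rad, forces in N, time in s.
With the tool pointing down it reaches from about 0.275 to 0.825 m from the base axis. Payload 4.9 kg.
Tool frame: the origin (TCP) lies between the finger pads; the fingertips stand 17 mm ahead of it and the grasp point (between the pads) lies 2 mm behind it; z points along the fingers, y is the line along which they close (so a half turn about z gives the same grasp; the last joint's range is limited). The gripper opens to 85 mm and grips with 20 to 120 N. Pads are 22 mm wide; open, the fingers measure 114 mm over their backs; the gripper's body (76 mm by 85 mm) begins 54 mm behind the grasp point. The pads swing forward as they close: fully open they stand 13 mm farther back than shut.
Start: joints at [1.153, 0.326, -0.193, 1.052, 0, 1.437], TCP at [0.154, 0.528, 0.248] pointing down, gripper open.
Joint ranges: [-2.65, 2.65], [-0.97, 1.79], [-1.3, 1.35], [-1.93, 2.1], [-1.47, 1.37], [-3.14, 3.14]. Speed limits (rad/s): [2.57, 2.57, 3.14, 3.14, 3.14, 3.14].

### API

Orientations are given as a rotation vector (axis times angle).
In Python, from cell import arm, imaging gives the robot as it stands. The module is installed in compiled form; this text tells all that it offers.
- The arm moves only by the tool jog_arm, never from a script. Its argument "increments" is a list that holds one entry, the list of rows, each a list of 7 numbers: the shift along the tool's x, y, z in cm, then the turn, a rotation vector about the tool's x, y, z in degrees, then the opening, from -1 (shut) to 1 (fully open). In form: [[[dx, dy, dz, ax, ay, az, hand], ...]]. A call has exactly 10 rows; each row is the pose to reach, as a shift and turn from the pose commanded when the call began, along the tool's axes at that moment; what a row does not reach only later rows make up. A row lasts 1/8 s, in which the tool goes at most 62.5 mm and 10.7 degrees, less where a joint would pass 70% of its speed; a pose out of reach is approached as far as the arm can. A call with a gripper value outside its range is refused whole. The fingers move at their own pace and stop on an object; "force" is the grip in N (left out, the last holds). Time passes only in rows, so rows that repeat a pose let the fingers close, or fill a call up. It gives the time, the measured TCP pose, the force, the opening and the grip force at its end, in the units of the state.
- arm.get_state(): the state, without advancing time (a new reading comes with each control period).
- imaging.get_image(name): name is "scene" or "side" or "wrist"; returns a dict with "color" (420x560x3 uint8, blue, green, red), "mtx" (3x3 intrinsics, pixels), "R" (3x3) and "t" (3): a world point X has camera coordinates R X + t. Camera axes: x right, y down, z forward; pixel columns grow to the right and rows downward; lengths in m; the calibration is good to about 2 mm. A picture is of the moment at which its call begins. There is no depth.
- arm.close_job(): hands the job in; it is judged then, once.
The state is a dict: "time": time; "qpos": joint angles; "qd": joint speeds; "tau": joint torques, N m; "tcp_pos": TCP position; "tool_rot": TCP orientation; "contact_force": force on the tool from outside, world axes, zero at the start; "wrist_torque": the same for the moment, N m; "width": opening from 0.0 (shut) to 1.0 (fully open); "gripper_force": force on a finger pad.
Only numpy, scipy, OpenCV 4.12 (cv2) and the standard library are available. Lean on these libraries where they do the work, as an engineer would, in place of code of your own. Each camera call takes 0.05 s, during which the arm holds its last target. There are 200 camera calls.

## Working session

There is one attempt and no reset: what is moved stays moved. The work goes in short steps, Python scripts to look and compute and a tool call to move; the robot and the scene stay as the last step left them, time stands still between calls to the robot, and variables do not carry over. Pictures are saved under pics/ and viewed, at most 10 in all, crops included, and the job is handed in when it is done.

Besides the shell and the picture viewer there is one more tool, called after "Request:" as name([rows], argument=value, ...), one row to a line, values as JSON. jog_arm: Moves the arm, as the interface text tells. Its arguments: {"type":"object","properties":{"increments":{"type":"array"},"force":{"type":"number"}},"required":["increments"]}

```bash
mkdir -p pics; python3 - <<'E'
from cell import arm, imaging
import cv2,pickle
s=arm.get_state();print(s)
for n in("scene","side"):
    d=imaging.get_image(n);pickle.dump(d,open(n+'.pkl','wb'));cv2.imwrite(f'pics/{n}0.png',cv2.resize(d['color'],(800,600),interpolation=cv2.INTER_CUBIC))
E
```

```text
{'time': 0.0, 'qpos': array([ 1.15279322e+00,  3.26983004e-01, -1.93596844e-01,  1.05199293e+00,
        2.56547796e-05,  1.43660255e+00]), 'qd': array([ 9.74909984e-04,  1.23986550e-03, -4.97448123e-05, -7.55625697e-04,
       -3.40454751e-04,  5.51849374e-04]), 'tau': array([-5.93891400e-04, -4.43390751e+01,  2.62445676e+01,  1.53776928e-02,
       -8.78217452e-05,  1.03716826e-05]), 'tcp_pos': array([0.15375817, 0.52748954, 0.24747559]), 'tool_rot': array([-4.44239860e-01, -3.10950971e+00,  2.67334289e-03]), 'contact_force': array([-0.00859279,  0.11650004,  0.36154737]), 'wrist_torque': array([-0.02462488, -0.00758581, -0.03195911]), 'gripper_force': 0.0, 'width': 0.9996721986926612}
```

View pics/scene0.png

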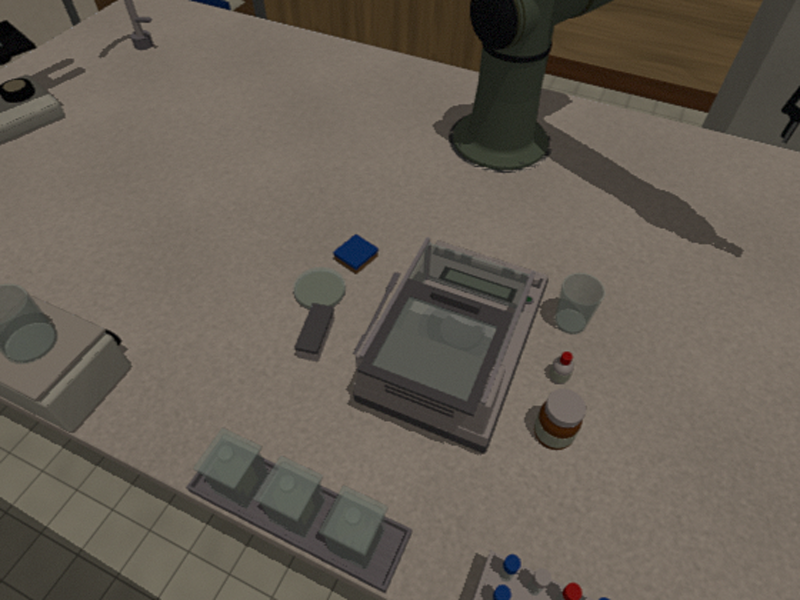

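View pics/side0.png

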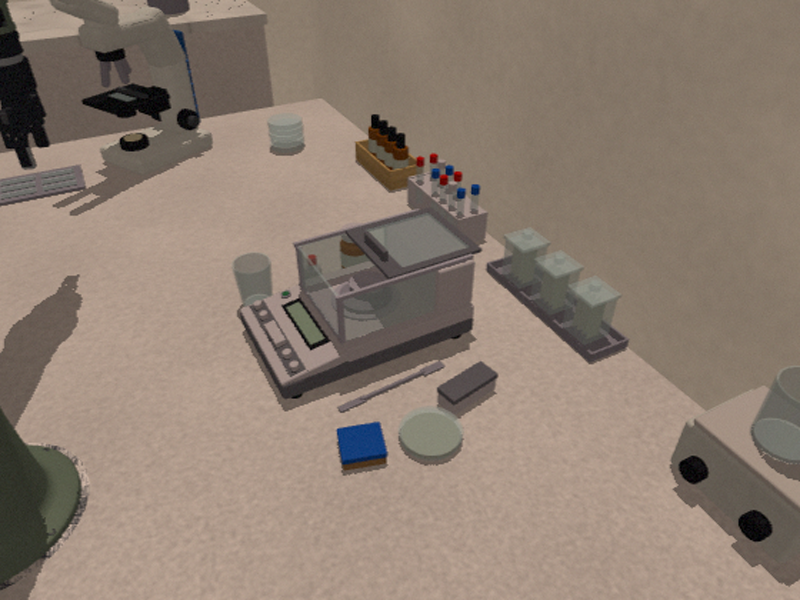

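The scene picture shows the balance facing the robot, with the finger bar near (455,301) and the cover partly open. In the side picture the bar is near (375,245) and the tare key near (275,335). I'll enlarge both.

```bash
python3 - <<'E'
import cv2,pickle
for n,(x0,y0) in(("scene",(240,160)),("side",(160,140))):
    d=pickle.load(open(n+'.pkl','rb'));c=d['color'][y0:y0+150,x0:x0+200]
    cv2.imwrite(f'pics/{n}1.png',cv2.resize(c,(800,600),interpolation=cv2.INTER_CUBIC))
    print(n,d['mtx'].tolist(),(-d['R'].T@d['t']).tolist())
E
```

```text
scene [[403.3059549157901, 0.0, 280.2364314619108], [0.0, 403.3059549157901, 204.53595641027272], [0.0, 0.0, 1.0]] [1.08467552630573, 0.24696167315051626, 0.7930335911111493]
side [[433.018516797762, 0.0, 276.23137866772913], [0.0, 433.018516797762, 209.52962882172048], [0.0, 0.0, 1.0]] [0.24757171075925116, -0.6457495841475877, 0.6884668650289536]
```

View pics/scene1.png

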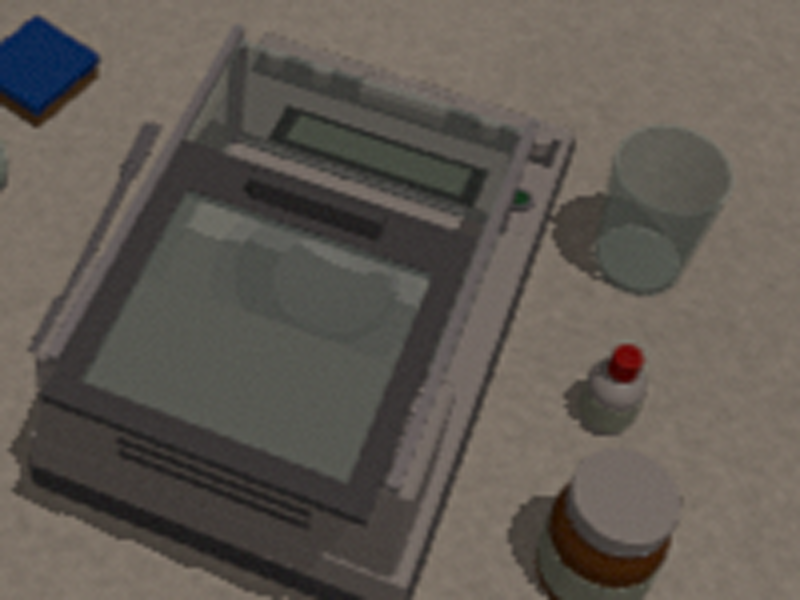

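View pics/side1.png

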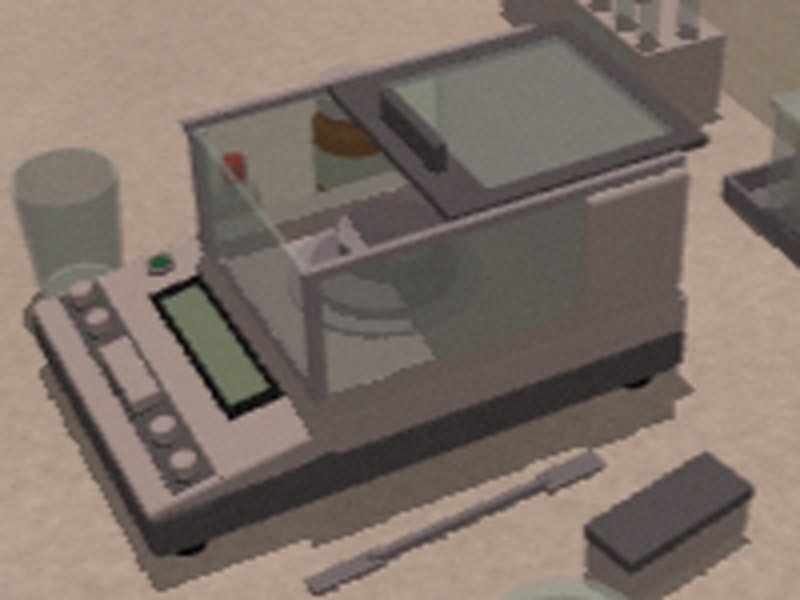

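The side crop shows the keys at (80,292), (99,318), tare (130,370), (163,425) and (184,462). The bar top runs from (385,88) to (443,150), and the cover's front corners are at (332,92) and (450,215). In the scene crop the bar is around (315,204) and the cover's rear corners are at (45,390) and (365,520). I'll fit the pose and the opening to these.

```bash
cat > fit.py <<'E'
import numpy as np,pickle
from scipy.optimize import least_squares
D={n:pickle.load(open(n+'.pkl','rb')) for n in("scene","side")}
O={"scene":(240,160),"side":(160,140)}
# cam,X,Y, bx,by,bz,(moves with cover)
P=[("side",80,292,-141,85,60,0),("side",99,318,-141,54,60,0),("side",130,370,-141,0,60,0),("side",163,425,-141,-54,60,0),("side",184,462,-141,-85,60,0),
("side",305,275,-62,-85,155,0),("side",188,125,-62,85,155,0),("side",414,118,-45.5,0,172.5,1),
("side",450,214,-59.5,-80,156.5,1),("side",332,91,-59.5,80,156.5,1),
("scene",238,32,-62,-85,155,0),("scene",535,128,-62,85,155,0),("scene",316,203,-45.5,0,172.5,1)]
def bw(p,b): 
    c,s=np.cos(p[2]),np.sin(p[2]); return np.array([p[0]+c*b[0]-s*b[1],p[1]+s*b[0]+c*b[1],b[2]])
def res(p):
    r=[]
    for n,X,Y,x,y,z,m in P:
        d=D[n];w=bw(p,np.array([x/1e3+m*p[3],y/1e3,z/1e3]));q=d['mtx']@(d['R']@w+d['t']);o=O[n]
        r+=[q[0]/q[2]-(o[0]+(X+.5)/4-.5),q[1]/q[2]-(o[1]+(Y+.5)/4-.5)]
    return np.array(r)
if __name__=="__main__":
    s=least_squares(res,[.5,.1,0,.06],loss='soft_l1');p=s.x;print(p,np.degrees(p[2]))
    print(np.round(res(p).reshape(-1,2),1).tolist())
    print('grip',bw(p,[-.0455+p[3],0,.1725]),'shut',bw(p,[-.0455,0,.1725]),'tare',bw(p,[-.141,0,.060]))
E
python3 fit.py
```

```text
[0.55854108 0.11154195 0.02228383 0.08740358] 1.2767692003371904
[[0.2, -0.7], [-0.3, -0.2], [-0.2, -0.1], [-0.0, 0.2], [-0.1, -0.5], [1.1, -0.4], [0.2, -1.3], [-0.1, -0.4], [2.2, 1.0], [0.2, -1.9], [-0.6, -1.7], [0.2, -2.0], [0.6, -3.5]]
grip [0.60043425 0.11247564 0.1725    ] shut [0.51305238 0.11052812 0.1725    ] tare [0.41757609 0.10840019 0.06      ]
```

The fit is consistent: opening about 87 mm, yaw 1.3°. The scene camera differs by a few mm. I'll approach behind the bar with the fingers shut.

```bash
cat > h.py <<'E'
import numpy as np
from cell import arm
from scipy.spatial.transform import Rotation as R
def to(x,y,z,yaw=1.277):
    s=arm.get_state();r=R.from_rotvec(s['tool_rot']);a=np.radians(yaw)
    t=R.from_matrix(np.array([[-np.cos(a),-np.sin(a),0],[-np.sin(a),np.cos(a),0],[0,0,-1]]).T)
    print(np.round(r.inv().apply(np.array([x,y,z])-s['tcp_pos'])*100,2),np.round(np.degrees((r.inv()*t).as_rotvec()),2),s['time'],s['tcp_pos'].round(4),s['contact_force'].round(2),s['width'])
E
python3 -c "from h import *;to(.642,.113,.25)"
```

```text
[-58.48 -26.13  -0.22] [ -0.09  -0.03 -17.54] 0.1 [0.1538 0.5275 0.2476] [-0.63 -0.32  0.19] 0.9991526486110985
```

Request:
jog_arm([
  [[-5,-2.3,-2,0,0,-2,-1],[-10,-4.6,-2,0,0,-4,-1],[-15,-6.9,-2,0,0,-6,-1],[-20,-9.2,-2,0,0,-8,-1],[-25,-11.5,-2,0,0,-10,-1],[-30,-13.6,-2,0,0,-12,-1],[-35,-15.8,-2,0,0,-14,-1],[-40,-18,-2,0,0,-16,-1],[-45,-20.2,-2,0,0,-17.5,-1],[-50,-22.4,-2,0,0,-17.5,-1]],
])

```text
time: 1.35
tcp_pos: [0.5723, 0.1716, 0.2678]
tool_rot: [0.034, -3.141, -0.0]
contact_force: [0.3, 1.1, -0.4]
width: -0.0
gripper_force: 0.0
```

```bash
python3 -c "from h import *;to(.642,.113,.22)"
```

```text
[-6.85 -6.01  4.78] [ 0.01 -0.04 -0.04] 1.35 [0.5723 0.1716 0.2678] [ 0.29  1.07 -0.42] -0.00012414747368048081
```

Request:
jog_arm([
  [[-1.5,-1.3,0,0,0,0,-1],[-3,-2.6,0,0,0,0,-1],[-4.5,-4,0.5,0,0,0,-1],[-6,-5.3,1.5,0,0,0,-1],[-6.8,-6,2.5,0,0,0,-1],[-6.8,-6,3.5,0,0,0,-1],[-6.8,-6,4.5,0,0,0,-1],[-6.8,-6,4.8,0,0,0,-1],[-6.8,-6,4.8,0,0,0,-1],[-6.8,-6,4.8,0,0,0,-1]],
])

```text
time: 2.6
tcp_pos: [0.6407, 0.1147, 0.2209]
tool_rot: [-0.034, 3.141, 0.0]
contact_force: [-0.1, 0.1, -0.7]
width: 0.003
gripper_force: 0.0
```

```bash
python3 - <<'E'
from h import *
from cell import imaging
import cv2,numpy as np
to(.637,.113,.179)
d=imaging.get_image("side");c=d['color'][110:260,180:380]
e=imaging.get_image("scene")['color'][150:300,230:430]
cv2.imwrite('pics/c2.png',np.hstack([cv2.resize(i,(400,300),interpolation=cv2.INTER_CUBIC) for i in(c,e)]))
E
```

```text
[ 0.38 -0.16  4.19] [ 0.    0.05 -0.02] 2.6 [0.6407 0.1147 0.2209] [-0.1   0.09 -0.7 ] 0.002722511647994639
```

View pics/c2.png

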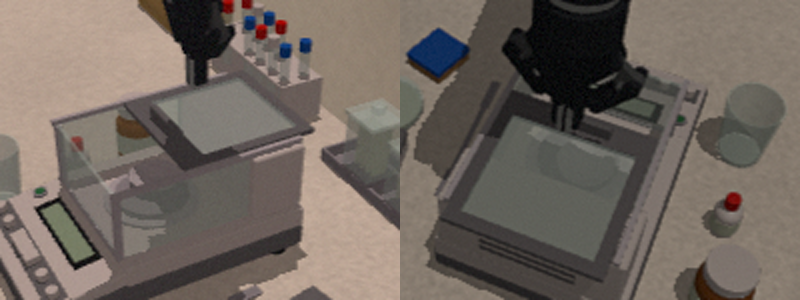

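The shut fingertips sit above the cover plate, behind the bar: left panel (198,82), right panel (565,128). I'll descend to the tip height of about 162 mm, then close in on the bar.

Request:
jog_arm([
  [[0,-0.2,0.8,0,0,0,-1],[0,-0.2,1.6,0,0,0,-1],[0,-0.2,2.4,0,0,0,-1],[0,-0.2,3.0,0,0,0,-1],[0,-0.2,3.5,0,0,0,-1],[0,-0.2,3.9,0,0,0,-1],[0,-0.2,4.1,0,0,0,-1],[0,-0.2,4.1,0,0,0,-1],[0,-0.2,4.1,0,0,0,-1],[0,-0.2,4.1,0,0,0,-1]],
])

```text
time: 3.95
tcp_pos: [0.6407, 0.1125, 0.1795]
tool_rot: [-0.034, 3.141, -0.0]
contact_force: [0.1, 0.3, -0.1]
width: 0.004
gripper_force: 0.0
```

Request:
jog_arm([
  [[0.4,0,0,0,0,0,-1],[0.8,0,0,0,0,0,-1],[1.2,0,0,0,0,0,-1],[1.6,0,0,0,0,0,-1],[2.0,0,0,0,0,0,-1],[2.4,0,0,0,0,0,-1],[2.8,0,0,0,0,0,-1],[3.2,0,0,0,0,0,-1],[3.6,0,0,0,0,0,-1],[4.0,0,0,0,0,0,-1]],
])

```text
time: 5.2
tcp_pos: [0.6004, 0.1116, 0.1793]
tool_rot: [-0.034, 3.141, -0.0]
contact_force: [2.0, -0.3, -0.9]
width: 0.002
gripper_force: 0.7
```

The force of about 2 N in +x fits the cover sliding. I'll continue.

Request:
jog_arm([
  [[0.5,0,0,0,0,0,-1],[1.1,0,0,0,0,0,-1],[1.7,0,0,0,0,0,-1],[2.3,0,0,0,0,0,-1],[2.9,0,0,0,0,0,-1],[3.5,0,0,0,0,0,-1],[4.1,0,0,0,0,0,-1],[4.7,0,0,0,0,0,-1],[5.2,0,0,0,0,0,-1],[5.6,0,0,0,0,0,-1]],
])

```text
time: 6.45
tcp_pos: [0.5443, 0.1103, 0.1793]
tool_rot: [0.034, -3.141, 0.0]
contact_force: [1.8, -0.7, -0.4]
width: -0.003
gripper_force: 0.7
```

Request:
jog_arm([
  [[0.15,0,0,0,0,0,-1],[0.3,0,0,0,0,0,-1],[0.4,0,0,0,0,0,-1],[0.5,0,0,0,0,0,-1],[0.6,0,0,0,0,0,-1],[0.7,0,0,0,0,0,-1],[0.8,0,0,0,0,0,-1],[0.9,0,0,0,0,0,-1],[1.0,0,0,0,0,0,-1],[1.0,0,0,0,0,0,-1]],
])

```text
time: 7.7
tcp_pos: [0.5344, 0.1102, 0.1792]
tool_rot: [0.034, -3.141, -0.0]
contact_force: [0.4, -0.7, 0.2]
width: 0.001
gripper_force: 0.4
```

Request:
jog_arm([
  [[0.05,0,0,0,0,0,-1],[0.1,0,0,0,0,0,-1],[0.15,0,0,0,0,0,-1],[0.2,0,0,0,0,0,-1],[0.25,0,0,0,0,0,-1],[0.3,0,0,0,0,0,-1],[0.35,0,0,0,0,0,-1],[0.4,0,0,0,0,0,-1],[0.45,0,0,0,0,0,-1],[0.5,0,0,0,0,0,-1]],
])

```text
time: 8.95
tcp_pos: [0.5301, 0.1101, 0.1793]
tool_rot: [-0.034, 3.14, 0.0]
contact_force: [3.2, 0.7, -1.2]
width: 0.0
gripper_force: 1.8
```

Request:
jog_arm([
  [[0.03,0,0,0,0,0,-1],[0.06,0,0,0,0,0,-1],[0.09,0,0,0,0,0,-1],[0.12,0,0,0,0,0,-1],[0.15,0,0,0,0,0,-1],[0.18,0,0,0,0,0,-1],[0.2,0,0,0,0,0,-1],[0.2,0,0,0,0,0,-1],[0.2,0,0,0,0,0,-1],[0.2,0,0,0,0,0,-1]],
])

```text
time: 10.2
tcp_pos: [0.5299, 0.1101, 0.1794]
tool_rot: [-0.034, 3.137, 0.0]
contact_force: [9.6, 0.5, -6.9]
width: 0.001
gripper_force: 4.5
```

The force rose to about 10 N with no motion, so the cover is on its stop, where the fit predicted. I'll back off, then rise.

Request:
jog_arm([
  [[-0.2,0,0,0,0,0,-1],[-0.6,0,0,0,0,0,-1],[-1.2,0,0,0,0,0,-1],[-1.5,0,0,0,0,0,-1],[-1.5,0,-1,0,0,0,-1],[-1.5,0,-2.5,0,0,0,-1],[-1.5,0,-4,0,0,0,-1],[-0.5,0,-5,0,0,0,-1],[2,0,-5,0,0,0,-1],[4.5,0,-5,0,0,0,-1]],
])

```text
time: 11.45
tcp_pos: [0.4814, 0.109, 0.2299]
tool_rot: [-0.034, 3.141, 0.0]
contact_force: [0.5, -0.9, 0.1]
width: 0.004
gripper_force: 0.0
```

```bash
python3 -c "from h import *;to(.4185,.1085,.23)"
```

```text
[ 6.29  0.08 -0.02] [ 0.    0.01 -0.04] 11.45 [0.4814 0.109  0.2299] [ 0.5  -0.89  0.11] 0.0044538770656213575
```

Request:
jog_arm([
  [[2,0,0,0,0,0,-1],[4,0,0,0,0,0,-1],[6.0,0,0,0,0,0,-1],[6.3,0,1.5,0,0,0,-1],[6.3,0,4,0,0,0,-1],[6.3,0,6.5,0,0,0,-1],[6.3,0,9,0,0,0,-1],[6.3,0,11,0,0,0,-1],[6.3,0,12,0,0,0,-1],[6.3,0,12.5,0,0,0,-1]],
])

```text
time: 12.7
tcp_pos: [0.4194, 0.1077, 0.1043]
tool_rot: [0.034, -3.141, 0.0]
contact_force: [0.3, -0.6, 0.5]
width: 0.0
gripper_force: 0.0
```

```bash
python3 - <<'E'
from h import *
from cell import imaging
import cv2,numpy as np
to(.4185,.1085,.077)
d=imaging.get_image("side");c=d['color'][140:290,140:340]
cv2.imwrite('pics/c3.png',cv2.resize(c,(800,600),interpolation=cv2.INTER_CUBIC))
for X in([.4185,.1085,.060],arm.get_state()['tcp_pos']-[0,0,.017]):
    q=d['mtx']@(d['R']@np.array(X)+d['t']);print((q[:2]/q[2]-[140,140])*4)
E
```

```text
[0.09 0.08 2.73] [-0.   -0.   -0.03] 12.7 [0.4194 0.1077 0.1043] [ 0.29 -0.65  0.54] 0.00038406044125115853
[209.03848038 367.3259773 ]
[205.21459922 330.26914011]
```

View pics/c3.png

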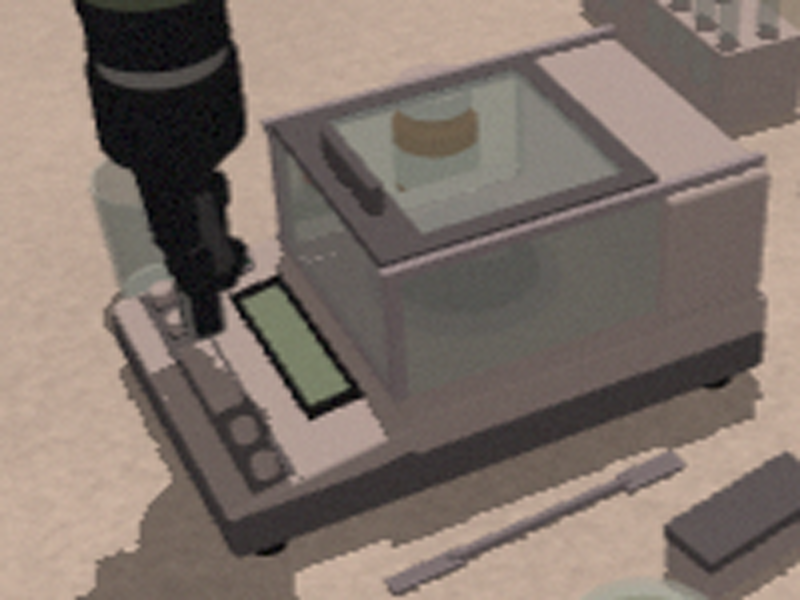

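The picture shows the cover shut flush with the chamber front, and the fingertips at (207,335), right above the tare key at (210,368) as predicted. Pressing slowly.

Request:
jog_arm([
  [[0.1,0.1,0.6,0,0,0,-1],[0.1,0.1,1.2,0,0,0,-1],[0.1,0.1,1.8,0,0,0,-1],[0.1,0.1,2.2,0,0,0,-1],[0.1,0.1,2.4,0,0,0,-1],[0.1,0.1,2.5,0,0,0,-1],[0.1,0.1,2.6,0,0,0,-1],[0.1,0.1,2.7,0,0,0,-1],[0.1,0.1,2.8,0,0,0,-1],[0.1,0.1,2.9,0,0,0,-1]],
])

```text
time: 14.0
tcp_pos: [0.4191, 0.1087, 0.0755]
tool_rot: [-0.034, 3.14, 0.0]
contact_force: [0.8, 0.5, 2.7]
width: 0.008
gripper_force: 1.1
```

Request:
jog_arm([
  [[0,0,0.05,0,0,0,-1],[0,0,0.1,0,0,0,-1],[0,0,0.15,0,0,0,-1],[0,0,0.2,0,0,0,-1],[0,0,0.25,0,0,0,-1],[0,0,0.3,0,0,0,-1],[0,0,0.35,0,0,0,-1],[0,0,0.4,0,0,0,-1],[0,0,0.4,0,0,0,-1],[0,0,0.4,0,0,0,-1]],
])

```text
time: 15.25
tcp_pos: [0.4191, 0.1087, 0.0717]
tool_rot: [-0.034, 3.14, 0.0]
contact_force: [0.9, -0.5, 8.3]
width: -0.004
gripper_force: 3.8
```

Request:
jog_arm([
  [[0,0,0.05,0,0,0,-1],[0,0,0.05,0,0,0,-1],[0,0,0.05,0,0,0,-1],[0,0,0.05,0,0,0,-1],[0,0,0.05,0,0,0,-1],[0,0,0.05,0,0,0,-1],[0,0,0.05,0,0,0,-1],[0,0,0.05,0,0,0,-1],[0,0,0.05,0,0,0,-1],[0,0,0.05,0,0,0,-1]],
])

```text
time: 16.5
tcp_pos: [0.4192, 0.1087, 0.0715]
tool_rot: [-0.034, 3.14, 0.0]
contact_force: [0.9, -0.2, 12.4]
width: 0.001
gripper_force: 6.0
```

The force rises steeply with almost no travel, so the key is on its hard stop. Withdrawing.

Request:
jog_arm([
  [[0,0,-0.2,0,0,0,-1],[0,0,-0.5,0,0,0,-1],[0,0,-0.9,0,0,0,-1],[0,0,-1.5,0,0,0,-1],[0,0,-3,0,0,0,-1],[0,0,-5,0,0,0,-1],[0,0,-8,0,0,0,-1],[0,0,-11,0,0,0,-1],[0,0,-14,0,0,0,-1],[0,0,-15,0,0,0,-1]],
])

```text
time: 17.75
tcp_pos: [0.4189, 0.1087, 0.2221]
tool_rot: [-0.034, 3.14, 0.0]
contact_force: [-0.1, -0.1, -0.4]
width: 0.003
gripper_force: 0.0
```

Request:
jog_arm([
  [[0,0,-1,0,0,0,-1],[0,0,-2,0,0,0,-1],[0,0,-2,0,0,0,-1],[0,0,-2,0,0,0,-1],[0,0,-2,0,0,0,-1],[0,0,-2,0,0,0,-1],[0,0,-2,0,0,0,-1],[0,0,-2,0,0,0,-1],[0,0,-2,0,0,0,-1],[0,0,-2,0,0,0,-1]],
])

```text
time: 19.0
tcp_pos: [0.4186, 0.1086, 0.2408]
tool_rot: [-0.034, 3.141, -0.0]
contact_force: [-0.5, 0.6, 0.4]
width: 0.0
gripper_force: 0.0
```

```bash
python3 - <<'E'
from cell import imaging
import cv2
cv2.imwrite('pics/c4.png',cv2.resize(imaging.get_image("side")['color'][140:290,140:340],(800,600),interpolation=cv2.INTER_CUBIC))
E
```

```text
(no output)
```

View pics/c4.png

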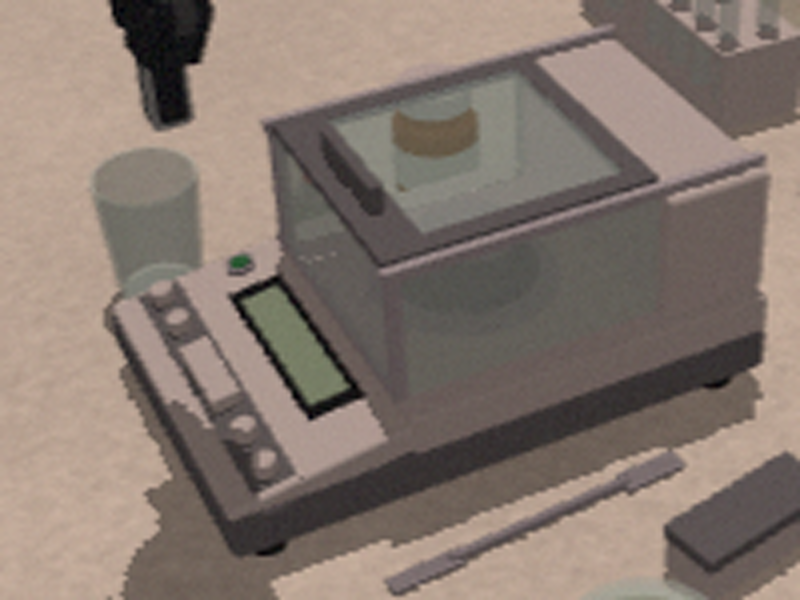

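The cover is shut with the bar at (352,170), the tare key is back up at (210,370), and the arm is clear. Handing in.

```bash
python3 -c "from cell import arm;print(arm.close_job())"
```

```text
the job is handed in; nothing more can be done
None
```

I pushed the cover shut against its stop, then pressed the tare key down to its hard stop; it came back up, the arm withdrew clear, and I handed the job in at about 19 s (no verdict was returned).

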